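Rebound test on a drilled core

ROBOT

A 6-joint arm with a two-finger parallel gripper is mounted at the origin on a cart in front of the work surface, level with it; the furniture and walls round the work are solid. World frame = base frame: x ahead of the robot, y to its left, z up, the work surface at z = 0. Lengths are in mm, angles in rad, forces in N, time in s.
With the tool pointing down it reaches from about 375 to 925 mm from the base axis. Payload 5.7 kg.
Tool frame: the origin (TCP) lies on the centre line of the jaws, within the pads' length; the fingertips stand manip.finger_overhang ahead of it and the grasp point (between the pads) is the TCP (manip.finger_overhang is the distance from the TCP to the fingertips, in mm); z points along the fingers, y is the line along which they close (so a half turn about z gives the same grasp; the last joint's range is limited). The gripper opens to 85 mm and grips with 20 to 120 N. Pads are 22 mm wide; open, the fingers measure 114 mm over their backs; the gripper's body (76 mm by 85 mm) begins 54 mm behind the grasp point. The pads swing forward as they close: fully open they stand 13 mm farther back than shut.
Start: joints at [1.167, 0.359, 1.51, -0, 1.272, -0.115], TCP at [170.875, 575.124, 250.267] pointing down, gripper open.
Joint ranges: [-2.97, 2.97], [-1.01, 2.36], [0.21, 2.38], [-0.96, 4.11], [0.2, 2.71], [-2.98, 2.98]. Speed limits (rad/s): [2.39, 2.39, 3.14, 3.14, 3.14, 3.14].

INTERFACE

Orientations are given as a rotation vector (axis times angle).
In Python, from station import manip, viewer, finder gives the robot as it stands.
- The arm moves only by the tool servo_tool, never from a script. Its arguments are lists of equal length, an entry for each row: "grip": the finger opening in m, from 0 to 0.0854; "travel": the shift along the tool's x, y, z in m, a list of three; "rotation": the turn, a rotation vector about the tool's x, y, z in degrees, a list of three. A call has 1 to 10 rows; each row is the pose to reach, as a shift and turn from the pose commanded when the call began, along the tool's axes at that moment; what a row does not reach only later rows make up. A row lasts 1/8 s, in which the tool goes at most 62.5 mm and 10.7 degrees, less where a joint would pass 70% of its speed; a pose out of reach is approached as far as the arm can. A call with a gripper value outside its range is refused whole. The fingers move at their own pace and stop on an object; "newtons" is the grip in N (left out, the last holds). Time passes only in rows, so rows that repeat a pose let the fingers close. It gives the time, the measured TCP pose, the force, the opening and the grip force at its end, in the units of the state.
- manip.get_state(): the state, without advancing time (a new reading comes with each control period).
- viewer.snapshot(name): name is "scene" or "top" or "wrist"; returns the picture (480x640x3 uint8, blue, green, red); there is no depth.
- viewer.camera_model(name): a dict with "fx", "fy", "cx", "cy" (pixels), "k1" (the pictures are not rectified: a ray, as slopes to the right and down, at radius r is drawn at 1 + k1 r^2 times it, then the intrinsics apply), "R" (3x3) and "t" (3): a world point X has camera coordinates R X + t. Camera axes: x right, y down, z forward; pixel columns grow to the right and rows downward; lengths in mm; the calibration is good to about 2 mm. A picture is of the moment at which its call begins: read the wrist's pose just before it. camera_model takes no time and is no camera call; for the wrist camera it gives the pose at the moment of the call.
- manip.sign_off(): hands the job in; it is judged then, once.
Trained networks look in the newest picture that a camera, given by its name, has taken for a name from the list of things; names that differ only in an ending like _2 or _b are one class to them, and where a whole thing is asked for, a point or a joint stands for the part that bears it (a point fixed in the world has none). Each returns a list of dicts, best first, with "p" (0 to 1); they miss things now and then, are a little off and sometimes report something else, mostly with a low value. They report only what shows in the picture. A call takes as long as a camera call.
- finder.find_in(camera, target): "location" ([x, y, z] in mm, in world coordinates, good to about 4 mm: the middle of the surface that is visible of it).
The state is a dict: "time_s": time; "joint_positions": joint angles; "qd": joint speeds; "tau": joint torques, N m; "tcp_pos": TCP position; "ee_rot": TCP orientation; "wrist_force": force on the tool from outside, world axes, zero at the start; "wrist_torque": the same for the moment, N m; "width": finger opening in mm; "grasp_force": force on a finger pad.
Only numpy, scipy, OpenCV 4.12 (cv2) and the standard library are available. Lean on these libraries where they do the work, as an engineer would, in place of code of your own. Each camera call takes 0.05 s, during which the arm holds its last target. There are 200 camera calls.

TASK

Run one rebound test on the long concrete core lying in the wooden rack: lay it centred across the two steel V-blocks of the blue test cradle (swing the red-handled toggle clamp open first if it is in the way) and clamp it down. Then push the spring-loaded test hammer by its black cap fully home along its sloping axis, so that its plunger is pressed in by the core, and let it spring back. Leave the core clamped and the things around where they are.

Things in the scene. Friction and masses are not known exactly. Their poses are not given: they have to be found in the camera images.
- core_mid (a point): centre of the loose concrete core (half-way along and up): grey speckled cylinder, 47 mm thick, 190 mm long, 0.6 to 0.8 kg; its y axis runs along it. It starts level in a low wooden rack, axis 46 mm above the work surface; between the rack's two end saddles 114 mm of its length stands free, 12 mm above the rack's base board, so it can be taken at mid-length from above, fingers across it.
- seat (a point): where the core's centre must come in the blue test cradle: midway between two steel V-blocks, 51 mm above the work surface. Cradle axes: y along the seated core, x level across it, away from the robot, z up. The 90 degree V-blocks stand at y -74 and +74 mm (34 mm long, 80 mm wide, tops 5 mm below this point); the gap between them is free down to the base plate, 39 mm below this point.
- cradle: the bolted-down cradle; origin on the work surface below seat, same axes. Base plate 12 mm thick, x -110 to 45, y -172 to 167 mm. V-blocks in the middle; clamp at the -y end; hammer and guide block at y 53 to 100 mm on the -x side, sloping. At rest the hammer's plunger keeps 7 mm clear of a core lowered straight down into the V-blocks.
- readout (a point): centre of the grey read-out unit, about 40 x 72 x 54 mm, fixed on a post above the hammer at x -60, y 100, z 260 mm from seat. It is in the way of an upright gripper over the hammer; tilted along the hammer's axis a gripper has about 60 mm from the axis to it. It is the highest part of the cradle: its top is 340 mm above the work surface.
- hammer_cap (a point): middle of the black cap (48 mm across, slightly domed) at the hammer's upper end; moves with it. z axis: out of the cap along the hammer's axis, which leans 33 degrees from vertical towards the cradle's -x; push along minus z, gripper tilted about as much. y axis: the cradle's. At rest at x -115, y 76, z 178 mm from seat. When home the cap's face is 22 mm above the guide block.
- hammer (a joint): travel of the hammer down its guide, m: 0 at rest, 0.062 fully home against its stop. A spring carries it back when let go. It takes about 3 N at first and about 14 N at the end when the core is in place.
- plunger (a joint): how far the steel plunger (14 mm thick, at the hammer's lower end) is pressed into the hammer, m: 0 when free. With the core in the V-blocks it meets the core after 40 mm of hammer travel and is pressed in 21 mm when the hammer is fully home; without a core it stays at 0.
- clamp_hinge (a point): the toggle clamp's hinge, at x 0, y -142, z 29 mm from seat, its axis along the cradle's x. Handle and hold-down arm form one right-angled lever: clamped, the handle stands straight up (top 213 mm above the work surface) and the arm lies level over the core's -y end; opening, the handle swings outward (towards -y) and the arm rises (fully open, its end is 175 mm above the surface).
- clamp_grip (a point): middle of the red round handle of the toggle clamp, where to pinch or push it: 105 mm from the hinge, moves with it. The handle is 22 mm thick and runs from 60 mm short of this point to 28 mm beyond it, outward from the hinge; nothing stands beside it in the cradle's x. Pinched across x with a light grip (about 20 N) it turns between the fingers as it swings; a hard grip makes it lag.
- clamp (a joint): angle of the toggle clamp, rad: 0 clamped (about 0.01 to 0.03 with the core in place), 1.4 fully open, handle nearly level. It starts anywhere between and stays where it is left; friction about 2 N at the handle. Below about 1.2 the arm is in the way of a core lowered from above.
- core_slice: loose bystander: speckled core slice, 47 mm across, 31 mm high; origin under its centre
- brush: loose bystander: flat paint brush with wooden handle, 217 mm long; origin under its centre
- jar: loose bystander: white plastic jar with red cap, 60 mm across, 95 mm high; origin under its centre

How it is judged:
By the outcome, as a careful person would: the job done as asked, in the order asked, and still so for the second after the job is handed in, with the robot touching nothing.
It also fails if it takes over 72 s, if anything falls off the work surface, if the arm or the gripper's body presses on something with over 40 N, if the wrist force passes 120 N, or if a joint passes its speed limit or range.

## Working session

There is one attempt and no reset: what is moved stays moved. The work goes in short steps, Python scripts to look and compute and a tool call to move; the robot and the scene stay as the last step left them, time stands still between calls to the robot, and variables do not carry over. Pictures are saved under pics/ and viewed, at most 14 in all, crops included, and the job is handed in when it is done.

Besides the shell and the picture viewer there is one more tool, called after "Request:" as name(argument=value, ...), one argument or row to a line, values as JSON. servo_tool: Moves the arm, as the interface text tells. Its arguments: {"type":"object","properties":{"grip":{"type":"array","items":{"type":"number"}},"travel":{"type":"array","items":{"type":"array","items":{"type":"number"}}},"rotation":{"type":"array","items":{"type":"array","items":{"type":"number"}}},"newtons":{"type":"number"}},"required":["grip","travel","rotation"]}

```bash
ls; mkdir -p pics; python3 - <<'E'
from station import manip, viewer, finder
import cv2,numpy as np
s=manip.get_state();print({k:np.round(v,3) for k,v in s.items()}, manip.finger_overhang)
for c in ["scene","top"]:
    im=viewer.snapshot(c);cv2.imwrite(f"pics/{c}0.png",im)
    for t in ["core_mid","cradle","readout","hammer_cap","clamp_hinge","clamp_grip","core_slice","brush","jar"]:
        r=finder.find_in(c,t);print(c,t,[(np.round(d["location"]),round(d["p"],2)) for d in r[:2]])
E
```

```text
pics
{'time_s': np.float64(0.0), 'joint_positions': array([ 1.167,  0.359,  1.511,  0.   ,  1.272, -0.115]), 'qd': array([ 0.001, -0.001,  0.001, -0.   ,  0.003,  0.   ]), 'tau': array([-4.0000e-03, -5.2762e+01, -2.7862e+01, -1.0000e-03,  1.3000e-02,
       -0.0000e+00]), 'tcp_pos': array([170.622, 574.527, 249.435]), 'ee_rot': array([-4.520e-01, -3.108e+00,  3.000e-03]), 'wrist_force': array([-0.495, -0.358, -0.17 ]), 'wrist_torque': array([-0.014, -0.039,  0.013]), 'grasp_force': np.float64(0.0), 'width': np.float64(85.734)} 19.0
scene core_mid [(array([ 430., -280.,   66.]), 0.67), (array([367., 216.,  11.]), 0.63)]
scene cradle []
scene readout [(array([545., 210.,  13.]), 0.87)]
scene hammer_cap [(array([488., 226., 225.]), 0.96)]
scene clamp_hinge [(array([545., 207.,  14.]), 0.64)]
scene clamp_grip [(array([566., -48., 144.]), 0.91), (array([488., 226., 226.]), 0.67)]
scene core_slice []
scene brush [(array([366., 217.,  10.]), 0.58), (array([568., -47., 145.]), 0.34)]
scene jar [(array([397., 384.,  96.]), 0.57)]
top core_mid [(array([ 429., -294.,   71.]), 0.86)]
top cradle [(array([542., 133.,  14.]), 0.66)]
top readout [(array([541., 134.,  17.]), 0.88)]
top hammer_cap [(array([490., 214., 228.]), 0.94)]
top clamp_hinge [(array([543., 131.,  13.]), 0.69)]
top clamp_grip []
top core_slice []
top brush [(array([367., 210.,   5.]), 0.63)]
top jar [(array([396., 364.,  95.]), 0.98), (array([571., -39., 143.]), 0.26)]
```

View pics/scene0.png

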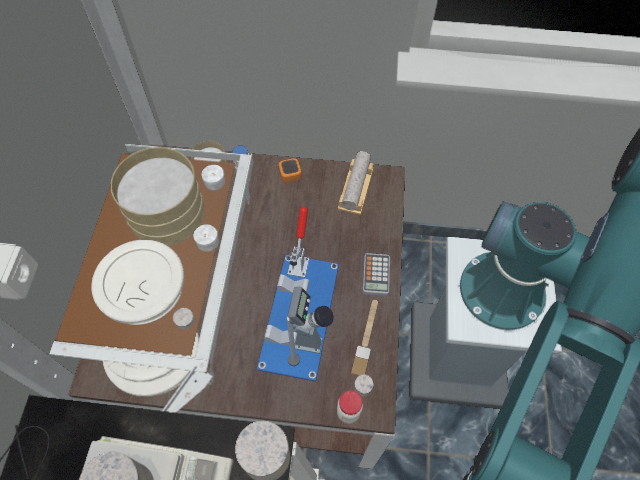

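View pics/top0.png

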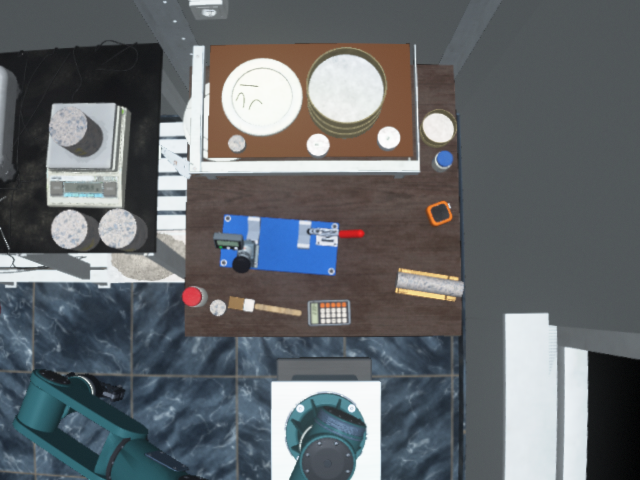

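```bash
cat > h.py <<'E'
import numpy as np,cv2
from scipy.spatial.transform import Rotation as Ro
from scipy.optimize import least_squares
def proj(m,X):
    c=np.atleast_2d(X)@np.array(m["R"]).T+np.array(m["t"]);s=c[:,:2]/c[:,2:]
    s=s*(1+m["k1"]*(s**2).sum(1,keepdims=True))
    return s*[m["fx"],m["fy"]]+[m["cx"],m["cy"]]
def ray(m,uv):
    d=(np.atleast_2d(uv)-[m["cx"],m["cy"]])/[m["fx"],m["fy"]];s=d.copy()
    for _ in range(20): s=d/(1+m["k1"]*(s**2).sum(1,keepdims=True))
    R=np.array(m["R"]);return -R.T@np.array(m["t"]),np.c_[s,np.ones(len(s))]@R
def onz(m,uv,z):
    o,d=ray(m,uv);return o+d*((z-o[2])/d[:,2:])
def rz(a): return np.array([[np.cos(a),-np.sin(a),0],[np.sin(a),np.cos(a),0],[0,0,1]])
def cradle(p,X): return np.atleast_2d(X)@rz(p[2]).T+[p[0],p[1],0]
E
python3 - <<'E'
from h import *
from station import viewer
box=np.array([[-110,-172,12],[45,-172,12],[45,167,12],[-110,167,12.]])
C={}
for c in ["scene","top"]:
    m=viewer.camera_model(c);im=cv2.imread(f"pics/{c}0.png");h=cv2.cvtColor(im,cv2.COLOR_BGR2HSV)
    k=cv2.inRange(h,(100,140,60),(125,255,255))
    k=cv2.morphologyEx(k,cv2.MORPH_CLOSE,np.ones((5,5)))
    n,l,st,_=cv2.connectedComponentsWithStats(k);i=1+st[1:,4].argmax()
    hull=cv2.convexHull(np.argwhere(l==i)[:,::-1].astype(np.int32))
    q=cv2.approxPolyDP(hull,6,True)[:,0];w=onz(m,q,12);print(c,q.tolist(),w.round().tolist())
    C[c]=(m,q,np.array(m["R"]).round(2).tolist())
    # edges: all hull points
    def f(p):
        u=proj(m,cradle(p,box)).astype(np.float32).reshape(-1,1,2)
        return [cv2.pointPolygonTest(u,tuple(map(float,x)),True) for x in q]
    W=w[:,:2]
    def g(p):
        X=cradle(p,box)[:,:2];return [np.linalg.norm(W-x,axis=1).min() for x in X]
    a0=[540,130,0]
    r=least_squares(g,a0,loss='soft_l1');print(r.x.round(3),r.fun.round(1))
    p=r.x
    for nm,X in dict(readout=[-60,100,311],cap=[-115,76,229],hinge=[0,-142,80]).items(): print(nm,proj(m,cradle(p,[X])).round())
    x0,y0=(330,130) if c=="scene" else (380,250)
    cv2.imwrite(f"pics/{c}1.png",cv2.resize(im[y0:y0+90,x0:x0+90],None,fx=6,fy=6,interpolation=cv2.INTER_CUBIC))
E
```

```text
scene [[325, 327], [315, 380], [257, 368], [264, 339]] [[476.0, 165.0, 12.0], [486.0, 309.0, 12.0], [637.0, 295.0, 12.0], [631.0, 216.0, 12.0]]
[ 540.535  130.965 -138.541] [188.8 219.1  18.9  14.2]
readout [[306. 309.]]
cap [[333. 324.]]
hinge [[324. 258.]]
top [[334, 274], [250, 268], [261, 217], [298, 220], [336, 247]] [[460.0, -26.0, 12.0], [478.0, 219.0, 12.0], [628.0, 187.0, 12.0], [618.0, 79.0, 12.0], [539.0, -32.0, 12.0]]
[ 5.40340e+02  1.29237e+02 -1.79000e-01] [58.6 22.2 99.3 95.8]
readout [[229. 253.]]
cap [[238. 278.]]
hinge [[329. 253.]]
```

View pics/top1.png

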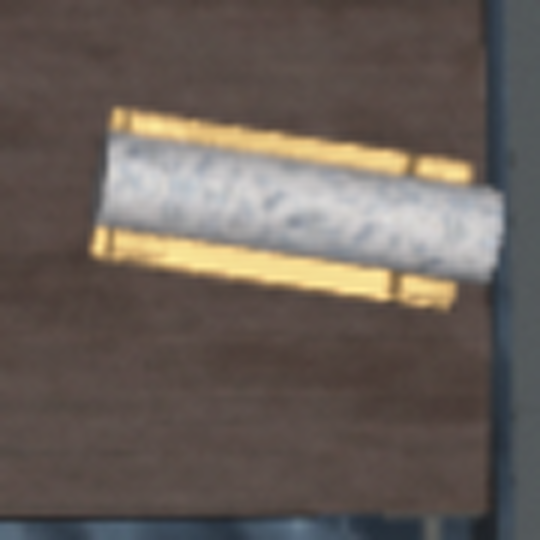

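```bash
python3 - <<'E'
from h import *
from station import viewer
box=np.array([[-110,-172,12],[45,-172,12],[45,167,12],[-110,167,12.]])
L=[]
for c,roi in [("scene",(250,250,345,385)),("top",(212,208,345,280))]:
    m=viewer.camera_model(c);im=cv2.imread(f"pics/{c}0.png");h=cv2.cvtColor(im,cv2.COLOR_BGR2HSV)
    k=cv2.inRange(h,(100,140,60),(125,255,255));z=np.zeros_like(k);x0,y0,x1,y1=roi;z[y0:y1,x0:x1]=k[y0:y1,x0:x1]
    n,l,st,_=cv2.connectedComponentsWithStats(z);z[np.isin(l,np.where(st[:,4]<25)[0])]=0
    hull=cv2.convexHull(np.argwhere(z)[:,::-1].astype(np.int32))
    cn=cv2.boxPoints(cv2.minAreaRect(hull));print(c,cn.round(1).tolist())
    P=[];hp=np.vstack([hull[:,0],hull[:1,0]]).astype(float)
    for a,b in zip(hp,hp[1:]):
        n=int(np.linalg.norm(b-a)//3)+1;P+= [a+(b-a)*t/n for t in range(n)]
    P=np.array(P);L.append((m,P))
def res(p,LL):
    o=[]
    for m,P in LL:
        u=proj(m,cradle(p,box)).astype(np.float32).reshape(-1,1,2)
        o+=[cv2.pointPolygonTest(u,tuple(map(float,x)),True)-.4 for x in P]
    return np.array(o)
for LL in ([L[0]],[L[1]],L):
    r=least_squares(lambda p:res([p[0],p[1],p[2]/200],LL),[545,110,-20],loss='soft_l1',f_scale=.5,diff_step=1e-3)
    p=r.x/[1,1,200];print(p.round(3),"rms",np.sqrt((res(p,LL)**2).mean()).round(2))
for (m,P),c in zip(L,["scene","top"]):
    print(c,[(nm,proj(m,cradle(p,[X])).round(0).tolist()) for nm,X in dict(readout=[-60,100,311],cap=[-115,76,229],hinge=[0,-142,80]).items()])
print("seat",p,"cap",cradle(p,[[-115,76,229]]),"hinge",cradle(p,[[0,-142,80]]))
m=L[1][0]; q=np.array([[105,182],[497,233]])/6-.5+[380,250];w=onz(m,q,46);print("core ends",w.round(),w.mean(0),np.linalg.norm(w[1]-w[0]))
E
```

```text
scene [[256.6000061035156, 369.1000061035156], [279.29998779296875, 252.5], [338.0, 263.8999938964844], [315.29998779296875, 380.5]]
top [[219.1999969482422, 266.5], [223.3000030517578, 213.60000610351562], [338.8999938964844, 222.5], [334.79998779296875, 275.3999938964844]]
[ 5.80538e+02  1.35856e+02 -8.20000e-02] rms 0.72
[ 5.79783e+02  1.35474e+02 -7.80000e-02] rms 1.0
[ 5.80322e+02  1.35693e+02 -8.10000e-02] rms 0.87
scene [('readout', [[299.0, 307.0]]), ('cap', [[326.0, 315.0]]), ('hinge', [[297.0, 255.0]])]
top [('readout', [[228.0, 241.0]]), ('cap', [[240.0, 266.0]]), ('hinge', [[327.0, 234.0]])]
seat [ 5.80321567e+02  1.35693358e+02 -8.10497154e-02] cap [[471.85211719 220.75438606 229.        ]] hinge [[568.82510347  -5.84049457  80.        ]]
core ends [[ 441. -205.   46.]
 [ 415. -393.   46.]] [ 427.98527123 -298.99911217   46.        ] 190.38994787912736
```

```bash
python3 - <<'E'
from h import *
from station import viewer,manip
p=[580.3,135.7,-.081]
for c in ["scene","top"]:
    m=viewer.camera_model(c);im=cv2.imread(f"pics/{c}0.png");h=cv2.cvtColor(im,cv2.COLOR_BGR2HSV)
    k=cv2.inRange(h,(0,170,80),(6,255,255))|cv2.inRange(h,(172,170,80),(180,255,255))
    n,l,st,ce=cv2.connectedComponentsWithStats(k);print(c,[(st[i].tolist(),ce[i].round(1).tolist()) for i in range(1,n) if st[i,4]>40])
    for a in np.arange(.3,1.41,.1):
        X=[[0,-142-r*np.sin(a),80+r*np.cos(a)] for r in (45,133,89)];print(a.round(1),proj(m,cradle(p,X)).round(1).tolist())
m=viewer.camera_model("wrist");s=manip.get_state();R=Ro.from_rotvec(s["ee_rot"]).as_matrix()
Rc=np.array(m["R"]);print("cam in tool",R.T@(-Rc.T@m["t"]-s["tcp_pos"]),"axes",(Rc@R).round(2),m["fx"])
E
```

```text
scene [([297, 207, 10, 32, 222], [301.6, 222.4])]
0.3 [[298.1, 242.8], [299.4, 217.7], [298.7, 230.5]]
0.4 [[298.4, 241.7], [300.4, 214.6], [299.4, 228.4]]
0.5 [[298.8, 240.8], [301.4, 212.0], [300.1, 226.6]]
0.6 [[299.1, 240.0], [302.3, 209.8], [300.7, 225.1]]
0.7 [[299.4, 239.4], [303.2, 208.1], [301.3, 223.9]]
0.8 [[299.7, 238.9], [304.0, 207.0], [301.8, 223.1]]
0.9 [[299.9, 238.6], [304.7, 206.3], [302.3, 222.5]]
1.0 [[300.1, 238.4], [305.3, 206.2], [302.7, 222.3]]
1.1 [[300.3, 238.4], [305.9, 206.5], [303.1, 222.5]]
1.2 [[300.5, 238.6], [306.3, 207.3], [303.4, 222.9]]
1.3 [[300.6, 239.0], [306.7, 208.6], [303.7, 223.7]]
1.4 [[300.8, 239.5], [306.9, 210.3], [303.9, 224.7]]
top [([339, 230, 25, 8, 186], [351.1, 233.5]), ([182, 288, 19, 17, 187], [189.8, 295.0])]
0.3 [[332.4, 232.8], [343.1, 230.0], [337.6, 231.5]]
0.4 [[333.9, 233.0], [347.8, 230.6], [340.6, 231.8]]
0.5 [[335.3, 233.2], [352.2, 231.2], [343.6, 232.2]]
0.6 [[336.7, 233.4], [356.3, 231.8], [346.3, 232.6]]
0.7 [[338.0, 233.6], [360.1, 232.5], [348.8, 233.0]]
0.8 [[339.1, 233.8], [363.6, 233.1], [351.1, 233.5]]
0.9 [[340.1, 234.0], [366.6, 233.8], [353.1, 233.9]]
1.0 [[341.0, 234.3], [369.1, 234.5], [354.9, 234.4]]
1.1 [[341.8, 234.5], [371.2, 235.1], [356.3, 234.8]]
1.2 [[342.4, 234.7], [372.8, 235.7], [357.5, 235.2]]
1.3 [[342.8, 234.9], [373.9, 236.3], [358.3, 235.6]]
1.4 [[343.1, 235.1], [374.5, 236.9], [358.8, 236.0]]
cam in tool [ 7.62054136e+01 -2.65313173e-02 -1.23880001e+02] axes [[ 0.    1.   -0.  ]
 [-0.96 -0.   -0.3 ]
 [-0.3   0.    0.96]] 333.41692327233204
```

```bash
cat >> h.py <<'E'
P=[580.3,135.7,-.081]
def down(yaw):  # tool down, tool y at world angle yaw
    y=np.array([np.cos(yaw),np.sin(yaw),0]);z=np.array([0,0,-1.]);return np.c_[np.cross(y,z),y,z]
def plan(wps,v=55,w=9,s=None):
    """wps: (pos, R, n_rows|None); interpolates and prints rows in the tool frame"""
    from station import manip
    s=s or manip.get_state();p0=np.array(s["tcp_pos"]);R0=Ro.from_rotvec(s["ee_rot"]);p,R=p0,R0;T=[];Q=[]
    for tp,tR,n in wps:
        tp=np.array(tp,float);tR=Ro.from_matrix(tR);d=(R.inv()*tR).as_rotvec()
        n=n or int(max(np.ceil(np.linalg.norm(tp-p)/v),np.ceil(np.degrees(np.linalg.norm(d))/w)))
        for i in range(1,n+1):
            T.append((R0.inv().apply(p+(tp-p)*i/n-p0)/1000).round(3).tolist());Q.append(np.degrees((R0.inv()*R*Ro.from_rotvec(d*i/n)).as_rotvec()).round(1).tolist())
        p,R=tp,tR
    print(len(T));print("T",T);print("Q",Q)
def grip(a,r=105): return cradle(P,[[0,-142-r*np.sin(a),80+r*np.cos(a)]])[0]
E
python3 - <<'E'
from h import *
g=grip(.8);print(g)
plan([([330,320,350],down(.75),None),([480,30,350],down(.1),None),([g[0],g[1],300],down(-.081),None)],v=60,w=10.5)
E
```

```text
[562.71612914 -80.90985315 153.15420448]
15
T [[-0.038, -0.033, -0.017], [-0.075, -0.066, -0.033], [-0.113, -0.1, -0.05], [-0.15, -0.133, -0.066], [-0.188, -0.166, -0.083], [-0.225, -0.199, -0.1], [-0.263, -0.238, -0.1], [-0.301, -0.278, -0.1], [-0.338, -0.317, -0.1], [-0.376, -0.356, -0.1], [-0.414, -0.395, -0.1], [-0.452, -0.435, -0.1], [-0.489, -0.462, -0.083], [-0.525, -0.49, -0.066], [-0.562, -0.517, -0.05]]
Q [[-0.0, 0.0, 5.1], [-0.0, 0.0, 10.2], [-0.0, 0.0, 15.2], [-0.0, 0.0, 20.3], [-0.0, 0.0, 25.4], [-0.0, 0.0, 30.5], [-0.0, 0.0, 36.7], [-0.0, 0.0, 42.9], [-0.0, 0.0, 49.1], [-0.0, 0.0, 55.3], [-0.0, 0.0, 61.5], [-0.0, 0.0, 67.7], [-0.0, 0.0, 71.2], [-0.0, 0.0, 74.6], [-0.0, 0.0, 78.1]]
```

Request:
servo_tool(
  grip=[0.08,0.07,0.06,0.055,0.055,0.055,0.055,0.055],
  travel=[
    [-0.038,-0.033,-0.017],
    [-0.075,-0.066,-0.033],
    [-0.113,-0.1,-0.05],
    [-0.15,-0.133,-0.066],
    [-0.188,-0.166,-0.083],
    [-0.225,-0.199,-0.1],
    [-0.263,-0.238,-0.1],
    [-0.301,-0.278,-0.1],
  ],
  rotation=[
    [0,0,5],
    [0,0,10],
    [0,0,15],
    [0,0,20],
    [0,0,25],
    [0,0,30.5],
    [0,0,37],
    [0,0,43],
  ],
)

```text
time_s: 2.0
tcp_pos: [381.0, 221.5, 350.9]
ee_rot: [1.564, 2.724, 0.002]
wrist_force: [0.8, -0.1, 0.4]
width: 54.9
grasp_force: 0.0
```

```bash
python3 - <<'E'
from h import *
g=grip(.8)
plan([([480,30,350],down(.1),None),([g[0],g[1],300],down(-.081),None)],v=60,w=10.5)
E
```

```text
7
T [[-0.054, -0.003, 0.0], [-0.108, -0.006, 0.0], [-0.161, -0.008, 0.001], [-0.215, -0.011, 0.001], [-0.261, -0.006, 0.018], [-0.307, -0.001, 0.034], [-0.353, 0.004, 0.051]]
Q [[0.0, -0.0, 6.1], [0.0, -0.0, 12.3], [0.1, -0.0, 18.4], [0.1, -0.0, 24.5], [0.1, -0.0, 28.0], [0.1, -0.0, 31.5], [0.1, -0.0, 34.9]]
```

Request:
servo_tool(
  grip=[0.055,0.055,0.055,0.055,0.055,0.055,0.055,0.055],
  travel=[
    [-0.054,-0.003,0.0],
    [-0.108,-0.006,0.0],
    [-0.161,-0.008,0.001],
    [-0.215,-0.011,0.001],
    [-0.261,-0.006,0.018],
    [-0.307,-0.001,0.034],
    [-0.353,0.004,0.051],
    [-0.353,0.004,0.051],
  ],
  rotation=[
    [0,0,6],
    [0,0,12],
    [0,0,18.5],
    [0,0,24.5],
    [0,0,28],
    [0,0,31.5],
    [0,0,35],
    [0,0,35],
  ],
)

```text
time_s: 3.0
tcp_pos: [563.5, -81.8, 297.5]
ee_rot: [-2.31, -2.127, 0.003]
wrist_force: [-0.8, -0.1, 0.3]
width: 55.0
grasp_force: 0.0
```

```bash
python3 - <<'E'
from h import *
from station import viewer,manip
m=viewer.camera_model("wrist");im=viewer.snapshot("wrist");cv2.imwrite("pics/w1.png",im)
h=cv2.cvtColor(im,cv2.COLOR_BGR2HSV)
k=cv2.inRange(h,(0,170,60),(6,255,255))|cv2.inRange(h,(172,170,60),(180,255,255))
n,l,st,ce=cv2.connectedComponentsWithStats(k);print([(st[i].tolist(),ce[i].round(1).tolist()) for i in range(1,n) if st[i,4]>40])
for a in (.7,.8,.9): print(a,[proj(m,grip(a,r)).round().tolist() for r in (45,89,133)])
s=manip.get_state();print(s["tcp_pos"],s["time_s"])
g=grip(.8);print(g);plan([(g,down(-.081),4)])
E
```

```text
[([303, 173, 27, 91, 2177], [315.7, 218.9])]
0.7 [[[316.0, 173.0]], [[316.0, 211.0]], [[316.0, 256.0]]]
0.8 [[[316.0, 176.0]], [[316.0, 217.0]], [[316.0, 264.0]]]
0.9 [[[316.0, 179.0]], [[316.0, 222.0]], [[316.0, 270.0]]]
[562.60561    -80.23145175 298.29551386] 3.05
[562.71612914 -80.90985315 153.15420448]
4
T [[-0.0, 0.0, 0.036], [-0.0, 0.0, 0.073], [-0.001, 0.0, 0.109], [-0.001, 0.0, 0.145]]
Q [[-0.0, -0.0, 0.0], [-0.1, -0.0, 0.0], [-0.1, -0.0, 0.0], [-0.1, -0.0, 0.0]]
```

View pics/w1.png

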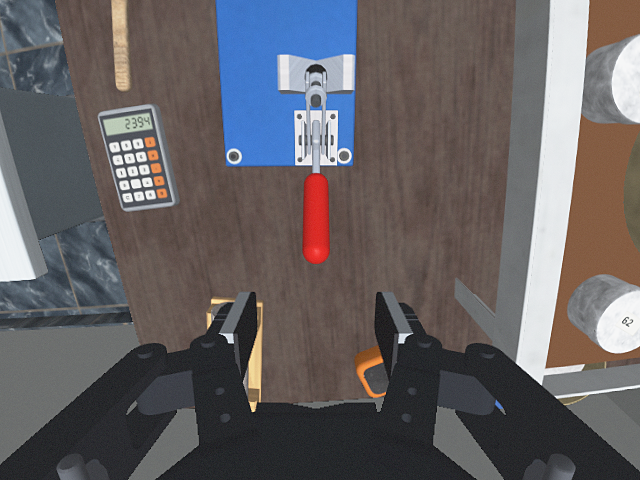

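Request:
servo_tool(
  grip=[0.055,0.055,0.055,0.055,0.0,0.0,0.0,0.0],
  travel=[
    [0,0,0.05],
    [0,0,0.1],
    [0,0,0.145],
    [0,0,0.145],
    [0,0,0.145],
    [0,0,0.145],
    [0,0,0.145],
    [0,0,0.145],
  ],
  rotation=[
    [0,0,0],
    [0,0,0],
    [0,0,0],
    [0,0,0],
    [0,0,0],
    [0,0,0],
    [0,0,0],
    [0,0,0],
  ],
  newtons=20,
)

```text
time_s: 4.05
tcp_pos: [563.6, -80.1, 156.3]
ee_rot: [2.305, 2.13, 0.002]
wrist_force: [-1.4, -2.5, 6.9]
width: 20.9
grasp_force: 22.9
```

```bash
python3 - <<'E'
from h import *
from station import manip
s=manip.get_state();print(s["tcp_pos"],s["wrist_force"],s["width"],s["grasp_force"])
g0=grip(.81);o=np.array(s["tcp_pos"])-g0;print(o)
plan([(grip(a)+o,down(-.081),1) for a in np.linspace(.81,1.39,8)[1:]])
E
```

```text
[563.63629119 -80.06441344 156.28349964] [-1.41992141 -2.54932913  6.92925361] 20.851886640492875 22.86443531513214
[0.97904648 1.57081735 3.88616418]
7
T [[-0.006, -0.0, 0.007], [-0.011, -0.0, 0.014], [-0.015, -0.0, 0.021], [-0.019, -0.0, 0.029], [-0.023, -0.0, 0.037], [-0.025, -0.0, 0.045], [-0.027, -0.0, 0.054]]
Q [[0.2, 0.1, 0.1], [0.2, 0.1, 0.1], [0.2, 0.1, 0.1], [0.2, 0.1, 0.1], [0.2, 0.1, 0.1], [0.2, 0.1, 0.1], [0.2, 0.1, 0.1]]
```

Request:
servo_tool(
  grip=[0,0,0,0,0,0,0,0,0.05,0.05],
  travel=[
    [-0.006,0,0.007],
    [-0.011,0,0.014],
    [-0.015,0,0.021],
    [-0.019,0,0.029],
    [-0.023,0,0.037],
    [-0.025,0,0.046],
    [-0.027,0,0.056],
    [-0.027,0,0.057],
    [-0.027,0,0.057],
    [-0.027,0,0.057],
  ],
  rotation=[
    [0,0,0],
    [0,0,0],
    [0,0,0],
    [0,0,0],
    [0,0,0],
    [0,0,0],
    [0,0,0],
    [0,0,0],
    [0,0,0],
    [0,0,0],
  ],
)

```text
time_s: 5.3
tcp_pos: [559.8, -105.5, 96.7]
ee_rot: [-2.307, -2.13, 0.001]
wrist_force: [-0.4, -0.1, 1.4]
width: 49.8
grasp_force: 0.0
```

```bash
python3 - <<'E'
from h import *
from station import manip
s=manip.get_state();print(s["tcp_pos"],s["wrist_force"],s["width"],s["grasp_force"],s["time_s"])
plan([([560,-115,200],down(-.081),2),([460,-240,230],down(-.137),None)])
E
```

```text
[ 559.83306889 -105.53837164   96.67523336] [-0.3578342  -0.10934177  1.3653418 ] 49.84829342203145 0.0 5.3
5
T [[-0.005, 0.0, -0.052], [-0.009, 0.001, -0.103], [-0.053, -0.029, -0.113], [-0.098, -0.059, -0.123], [-0.142, -0.089, -0.133]]
Q [[-0.0, -0.0, 0.0], [-0.1, -0.1, 0.1], [-0.1, -0.1, 1.2], [-0.1, -0.1, 2.2], [-0.1, -0.1, 3.3]]
```

Request:
servo_tool(
  grip=[0.05,0.06,0.08,0.08,0.08,0.08,0.08],
  travel=[
    [-0.005,0,-0.052],
    [-0.009,0,-0.103],
    [-0.053,-0.03,-0.113],
    [-0.098,-0.06,-0.133],
    [-0.142,-0.1,-0.153],
    [-0.155,-0.118,-0.163],
    [-0.155,-0.118,-0.163],
  ],
  rotation=[
    [0,0,0],
    [0,0,0],
    [0,0,1],
    [0,0,2],
    [0,0,3.3],
    [0,0,3.3],
    [0,0,3.3],
  ],
)

```text
time_s: 6.18
tcp_pos: [429.7, -251.9, 260.9]
ee_rot: [2.37, 2.061, 0.001]
wrist_force: [0.0, 0.2, -0.9]
width: 80.0
grasp_force: 0.0
```

```bash
python3 - <<'E'
from h import *
from station import viewer,manip,finder
m=viewer.camera_model("wrist");im=viewer.snapshot("wrist");cv2.imwrite("pics/w2.png",im)
s=manip.get_state();print(s["tcp_pos"],s["time_s"])
print([(d["location"],d["p"]) for d in finder.find_in("wrist","core_mid")[:2]])
a=-.137;c=np.array([428,-299,46]);ax=rz(a)@[0,1,0];nx=rz(a)@[1,0,0]
print([proj(m,c+i*95*ax+j*23.5*nx).round().tolist() for i in(-1,1) for j in (-1,1)])
print([(d["location"],d["p"]) for t in("clamp_grip",) for d in finder.find_in("wrist",t)[:2]])
E
```

```text
[ 430.40150057 -251.28662697  260.41178611] 6.225
[([429.1, -283.1, 71.1], 0.82)]
[[[300.0, 335.0]], [[340.0, 335.0]], [[297.0, 169.0]], [[344.0, 168.0]]]
[]
```

View pics/w2.png

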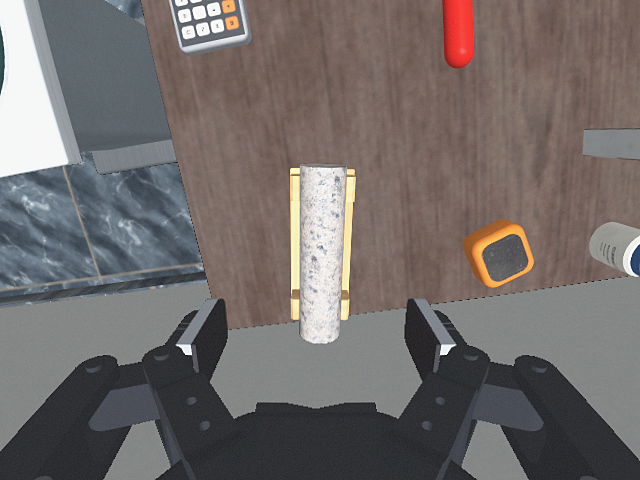

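```bash
python3 - <<'E'
from h import *
from station import viewer,manip
m=viewer.camera_model("wrist");im=cv2.imread("pics/w2.png");h=cv2.cvtColor(im,cv2.COLOR_BGR2HSV)
k=(h[...,1]<60)&(h[...,2]>90)
pts=[]
for v in range(185,312,3):
    u=np.where(k[v,285:362])[0]+285;pts.append([np.percentile(u,1),u.max() if 0 else np.percentile(u,99),v])
pts=np.array(pts);print(pts[::7])
mid=onz(m,np.c_[(pts[:,0]+pts[:,1])/2,pts[:,2]],46)
f=np.polyfit(mid[:,1],mid[:,0],1);r=mid[:,0]-np.polyval(f,mid[:,1]);print("yaw",-np.arctan(f[0]),r.std())
e1=onz(m,[[320,343]],69.5)[0];
print("far end",e1, "near lo/hi",onz(m,[[324,163]],22.5),onz(m,[[324,167]],69.5))
yaw=-np.arctan(f[0]);yc=e1[1]+95*np.cos(yaw);print("centre",np.polyval(f,yc),yc)
W=onz(m,pts[:,[0,2]],46)-onz(m,pts[:,[1,2]],46);print("width",np.linalg.norm(W,axis=1).mean())
E
```

```text
[[285.59 360.41 185.  ]
 [285.64 360.36 206.  ]
 [285.6  360.4  227.  ]
 [285.6  360.4  248.  ]
 [285.59 359.41 269.  ]
 [285.6  360.4  290.  ]
 [285.63 360.37 311.  ]]
yaw -0.13044396255545213 0.1391045110210864
far end [ 416.58982535 -386.19839895   69.5       ] near lo/hi [[ 446.27369917 -199.81824887   22.5       ]] [[ 445.06446338 -200.28153245   69.5       ]]
centre 432.63564801187295 -292.00549583257134
width 79.82054739086603
```

```bash
python3 - <<'E'
from h import *
from station import viewer,manip
m=viewer.camera_model("wrist");im=cv2.imread("pics/w2.png").astype(int)
ex=im[...,2]-im[...,0]  # red minus blue: wood/yellow high, concrete ~0
pts=[]
for v in range(206,286,2):
    L=np.where(ex[v,285:315]>30)[0].max()+285+.5;R=np.where(ex[v,330:362]>30)[0].min()+330-.5;pts.append([L,R,v])
pts=np.array(pts);print(pts[::8])
mid=onz(m,np.c_[(pts[:,0]+pts[:,1])/2,pts[:,2]],46)
f=np.polyfit(mid[:,1],mid[:,0],1);r=mid[:,0]-np.polyval(f,mid[:,1]);yaw=-np.arctan(f[0]);print("yaw",yaw,r.std())
for y in (-299,-295,-292): print(y,np.polyval(f,y))
W=onz(m,pts[:,[0,2]],46)-onz(m,pts[:,[1,2]],46);print("width",np.linalg.norm(W,axis=1).mean())
yc=-294;x=np.polyval(f,yc)
plan([([x,yc,120],down(yaw),3),([x,yc,44],down(yaw),2)])
E
```

```text
[[299.5 344.5 206. ]
 [299.5 343.5 222. ]
 [299.5 343.5 238. ]
 [299.5 342.5 254. ]
 [299.5 341.5 270. ]]
yaw -0.15254161427273644 0.14987169074327242
-299 429.4191463081613
-295 430.0340898765761
-292 430.4952975528872
width 46.134389561466
5
T [[-0.014, 0.002, 0.047], [-0.029, 0.003, 0.093], [-0.043, 0.005, 0.14], [-0.043, 0.005, 0.178], [-0.043, 0.005, 0.216]]
Q [[-0.0, -0.0, 0.3], [-0.0, -0.0, 0.6], [-0.0, -0.1, 0.9], [-0.0, -0.1, 0.9], [-0.0, -0.1, 0.9]]
```

Request:
servo_tool(
  grip=[0.08,0.08,0.08,0.08,0.08,0.08,0.0,0.0,0.0],
  travel=[
    [-0.014,0.002,0.047],
    [-0.029,0.003,0.093],
    [-0.043,0.005,0.14],
    [-0.043,0.005,0.178],
    [-0.043,0.005,0.215],
    [-0.043,0.005,0.215],
    [-0.043,0.005,0.215],
    [-0.043,0.005,0.215],
    [-0.043,0.005,0.215],
  ],
  rotation=[
    [0,0,0.5],
    [0,0,0.5],
    [0,0,0.8],
    [0,0,0.8],
    [0,0,0.8],
    [0,0,0.8],
    [0,0,0.8],
    [0,0,0.8],
    [0,0,0.8],
  ],
  newtons=70,
)

```text
time_s: 7.45
tcp_pos: [429.6, -294.9, 47.1]
ee_rot: [2.382, 2.047, -0.0]
wrist_force: [-3.9, 0.5, 4.4]
width: 45.2
grasp_force: 70.8
```

```bash
python3 - <<'E'
from h import *
from station import viewer,manip
s=manip.get_state();print(s["tcp_pos"],s["wrist_force"],s["width"],s["grasp_force"],s["time_s"])
m=viewer.camera_model("wrist");im=viewer.snapshot("wrist");cv2.imwrite("pics/w3.png",im)
p=s["tcp_pos"]
plan([([p[0],p[1],300],down(-.15),5)])
E
```

```text
[ 429.64862647 -294.88207305   47.1123011 ] [-3.92168392  0.53639205  4.37708136] 45.16689959976552 70.84909558296204 7.45
5
T [[-0.0, 0.0, -0.051], [-0.0, 0.0, -0.101], [-0.0, 0.0, -0.152], [-0.0, 0.0, -0.202], [-0.0, 0.0, -0.253]]
Q [[0.0, 0.0, -0.0], [0.0, 0.0, -0.0], [0.0, 0.0, -0.0], [0.0, 0.0, -0.0], [0.0, 0.1, -0.0]]
```

View pics/w3.png

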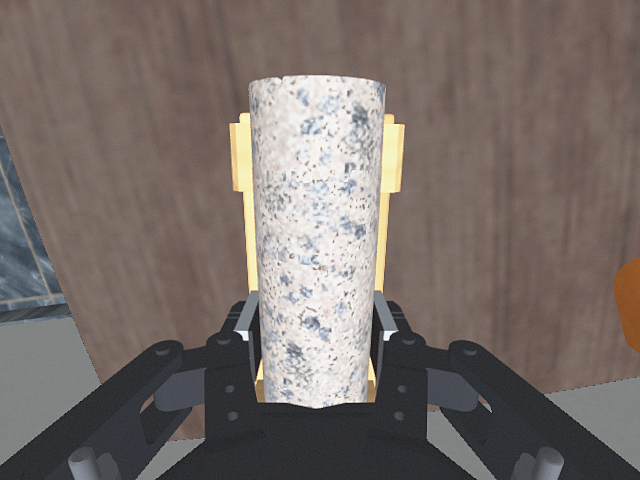

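Request:
servo_tool(
  grip=[0,0,0,0,0],
  travel=[
    [0,0,-0.02],
    [0,0,-0.06],
    [0,0,-0.12],
    [0,0,-0.18],
    [0,0,-0.2],
  ],
  rotation=[
    [0,0,0],
    [0,0,0],
    [0,0,0],
    [0,0,0],
    [0,0,0],
  ],
)

```text
time_s: 8.12
tcp_pos: [431.1, -295.8, 250.3]
ee_rot: [2.376, 2.043, 0.002]
wrist_force: [-0.3, 0.0, -6.5]
width: 45.0
grasp_force: 74.2
```

```bash
python3 - <<'E'
from h import *
from station import viewer,manip
s=manip.get_state();print(s["tcp_pos"],s["wrist_force"],s["wrist_torque"],s["width"],s["grasp_force"])
m=viewer.camera_model("wrist");im=viewer.snapshot("wrist");cv2.imwrite("pics/w4.png",im)
R=Ro.from_rotvec(s["ee_rot"]).as_matrix()
for u,z in (([318,76],22.4),([318,76],0)): 
    w=onz(m,[u],s["tcp_pos"][2]+z);print("end in tool",R.T@(w[0]-s["tcp_pos"]))
print(abs(im.astype(int)-cv2.imread("pics/w3.png"))[80:250,260:375].mean())
a=cradle(P,[[0,-140,0]])[0];b=cradle(P,[[0,0,0]])[0]
plan([([a[0],a[1],245],down(-.081),None),([b[0],b[1],245],down(-.081),None)])
E
```

```text
[ 431.06459466 -295.7643447   250.30021142] [-3.33722796e-01  4.19641545e-03 -6.50273207e+00] [ 0.01694536 -0.00224133  0.00280453] 44.95075918283785 74.1521680355072
end in tool [ 9.29100525e+01  2.28263936e-02 -2.28103284e+01]
end in tool [96.74917678  0.17722104 -0.42549356]
1.8433248081841431
9
T [[0.052, 0.015, 0.001], [0.103, 0.031, 0.002], [0.155, 0.046, 0.003], [0.206, 0.061, 0.004], [0.258, 0.077, 0.005], [0.31, 0.092, 0.005], [0.356, 0.089, 0.005], [0.403, 0.086, 0.005], [0.449, 0.082, 0.005]]
Q [[0.1, 0.0, -0.7], [0.1, 0.1, -1.3], [0.2, 0.1, -2.0], [0.3, 0.2, -2.7], [0.4, 0.2, -3.3], [0.4, 0.3, -4.0], [0.4, 0.3, -4.0], [0.4, 0.3, -4.0], [0.4, 0.3, -4.0]]
```

Request:
servo_tool(
  grip=[0,0,0,0,0,0,0,0,0,0],
  travel=[
    [0.04,0.012,0.001],
    [0.09,0.027,0.002],
    [0.145,0.044,0.003],
    [0.2,0.06,0.004],
    [0.255,0.076,0.005],
    [0.31,0.092,0.005],
    [0.36,0.089,0.005],
    [0.41,0.085,0.005],
    [0.451,0.082,0.005],
    [0.451,0.082,0.005],
  ],
  rotation=[
    [0,0,-0.7],
    [0,0,-1.3],
    [0,0,-2],
    [0,0,-2.7],
    [0,0,-3.3],
    [0,0,-4],
    [0,0,-4],
    [0,0,-4],
    [0,0,-4],
    [0,0,-4],
  ],
)

```text
time_s: 9.43
tcp_pos: [577.4, 141.9, 239.3]
ee_rot: [-2.304, -2.133, 0.001]
wrist_force: [0.1, -0.7, -6.6]
width: 45.3
grasp_force: 73.8
```

```bash
python3 - <<'E'
from h import *
from station import viewer,manip
s=manip.get_state();print(s["tcp_pos"],s["wrist_force"],s["width"],s["grasp_force"],s["time_s"])
m=viewer.camera_model("wrist");im=viewer.snapshot("wrist")
for x in (-40,40):
  for y in (57,91):
    u=proj(m,cradle(P,[[x,y,46]]))[0];cv2.drawMarker(im,tuple(map(int,u.round())),(0,0,255),0,10)
u=proj(m,cradle(P,[[0,91,22],[45,167,12]]))
for q in u: cv2.drawMarker(im,tuple(map(int,q.round())),(0,255,0),0,10)
cv2.imwrite("pics/w5.png",im)
b=cradle(P,[[0,1.5,0]])[0]
plan([([b[0],b[1],100],down(-.081),3),([b[0],b[1],56],down(-.081),2)])
E
```

```text
[577.39313118 141.94535147 239.33428466] [ 0.08260007 -0.66739141 -6.61848405] 45.296232389883556 73.82213473320007 9.425
5
T [[-0.001, 0.001, 0.046], [-0.002, 0.002, 0.093], [-0.003, 0.004, 0.139], [-0.003, 0.004, 0.161], [-0.003, 0.004, 0.183]]
Q [[-0.0, 0.0, 0.1], [-0.1, 0.0, 0.1], [-0.1, 0.0, 0.2], [-0.1, 0.0, 0.2], [-0.1, 0.0, 0.2]]
```

View pics/w5.png

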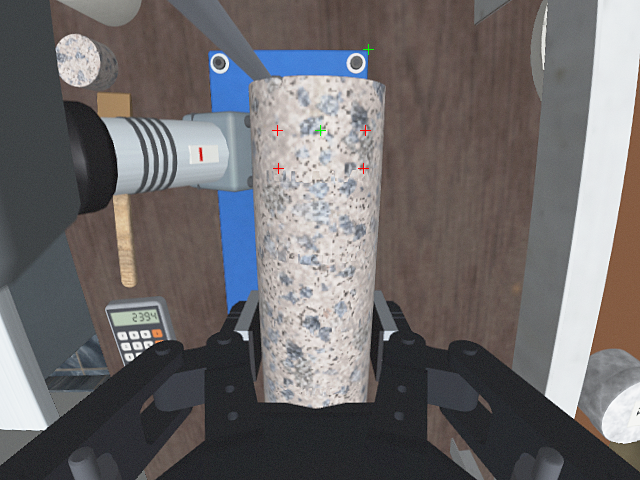

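```bash
python3 - <<'E'
from h import *
from station import viewer
m=viewer.camera_model("scene")
for u in ([294,360],[294,330]):
  for z in (12,24,100): print(u,z,((onz(m,[u],z)[0]-[P[0],P[1],0])@rz(P[2])).round())
E
```

```text
[294, 360] 12 [-45. 125.  12.]
[294, 360] 24 [-46. 128.  24.]
[294, 360] 100 [-53. 152. 100.]
[294, 330] 12 [-28.  45.  12.]
[294, 330] 24 [-29.  49.  24.]
[294, 330] 100 [-37.  77. 100.]
```

Request:
servo_tool(
  grip=[0,0,0,0,0,0,0,0],
  travel=[
    [-0.003,0.004,0.02],
    [-0.003,0.004,0.06],
    [-0.003,0.004,0.105],
    [-0.003,0.004,0.15],
    [-0.003,0.004,0.172],
    [-0.003,0.004,0.18],
    [-0.003,0.004,0.184],
    [-0.003,0.004,0.186],
  ],
  rotation=[
    [0,0,0.2],
    [0,0,0.2],
    [0,0,0.2],
    [0,0,0.2],
    [0,0,0.2],
    [0,0,0.2],
    [0,0,0.2],
    [0,0,0.2],
  ],
)

```text
time_s: 10.48
tcp_pos: [583.1, 135.3, 55.2]
ee_rot: [2.313, 2.124, 0.002]
wrist_force: [-0.6, -0.6, -6.0]
width: 45.3
grasp_force: 73.6
```

Request:
servo_tool(
  grip=[0,0,0],
  travel=[
    [0.002,-0.002,0.001],
    [0.002,-0.002,0.002],
    [0.002,-0.002,0.003],
  ],
  rotation=[
    [0,0,0],
    [0,0,0],
    [0,0,0],
  ],
)

```text
time_s: 10.85
tcp_pos: [581.3, 137.8, 52.4]
ee_rot: [2.311, 2.126, 0.002]
wrist_force: [-1.5, 0.8, 7.8]
width: 44.9
grasp_force: 75.0
```

Request:
servo_tool(
  grip=[0.06,0.075,0.075,0.075,0.075,0.075,0.075,0.075],
  travel=[
    [0,0,0],
    [0,0,0],
    [0,0,0],
    [0,0,-0.03],
    [0,0,-0.09],
    [0,0,-0.15],
    [0,0,-0.2],
    [0,0,-0.2],
  ],
  rotation=[
    [0,0,0],
    [0,0,0],
    [0,0,0],
    [0,0,0],
    [0,0,0],
    [0,0,0],
    [0,0,0],
    [0,0,0],
  ],
)

```text
time_s: 11.85
tcp_pos: [583.4, 138.1, 256.4]
ee_rot: [2.309, 2.122, 0.012]
wrist_force: [-0.4, -1.0, -1.2]
width: 75.4
grasp_force: 0.0
```

```bash
python3 - <<'E'
from h import *
from station import viewer,manip,finder
s=manip.get_state();print(s["tcp_pos"],s["wrist_force"],s["time_s"])
m=viewer.camera_model("wrist");im=viewer.snapshot("wrist")
for q in proj(m,cradle(P,[[x,y,46] for x in (-40,40) for y in (57,91)])): cv2.drawMarker(im,tuple(map(int,q.round())),(0,0,255),0,10)
for q in proj(m,cradle(P,[[x,95,51] for x in (-23.5,23.5)]+[[x,-95,51] for x in (-23.5,23.5)])): cv2.drawMarker(im,tuple(map(int,q.round())),(0,255,0),0,10)
cv2.imwrite("pics/w6.png",im)
g=grip(1.4)
plan([([570,40,290],down(-.081),2),([g[0],g[1],230],down(-.081),None),([g[0],g[1],g[2]+2],down(-.081),3)],v=58)
E
```

```text
[583.42710234 138.0770993  256.37295643] [-0.40813697 -0.99140238 -1.23975631] 11.85
8
T [[-0.049, -0.002, -0.018], [-0.098, -0.003, -0.037], [-0.148, -0.002, -0.017], [-0.198, -0.001, 0.003], [-0.248, -0.0, 0.023], [-0.248, -0.001, 0.067], [-0.248, -0.001, 0.11], [-0.248, -0.001, 0.153]]
Q [[0.1, -0.0, -0.1], [0.3, -0.1, -0.2], [0.3, -0.1, -0.2], [0.3, -0.1, -0.2], [0.3, -0.1, -0.2], [0.3, -0.1, -0.2], [0.3, -0.1, -0.2], [0.3, -0.1, -0.2]]
```

View pics/w6.png

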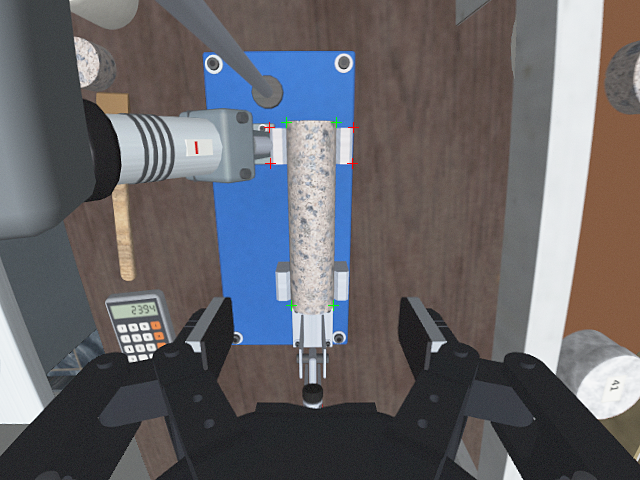

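Request:
servo_tool(
  grip=[0.075,0.07,0.06,0.055,0.055,0.055,0.055,0.055,0.055],
  travel=[
    [-0.049,-0.002,-0.018],
    [-0.098,-0.003,-0.037],
    [-0.148,-0.002,-0.017],
    [-0.198,-0.001,0.003],
    [-0.248,0,0.023],
    [-0.249,-0.001,0.067],
    [-0.249,-0.001,0.11],
    [-0.249,-0.001,0.153],
    [-0.249,-0.001,0.153],
  ],
  rotation=[
    [0,0,0],
    [0,0,0],
    [0,0,0],
    [0,0,0],
    [0,0,0],
    [0,0,0],
    [0,0,0],
    [0,0,0],
    [0,0,0],
  ],
)

```text
time_s: 13.02
tcp_pos: [554.1, -109.1, 94.0]
ee_rot: [-2.307, -2.119, 0.008]
wrist_force: [-0.0, 0.6, 0.7]
width: 54.5
grasp_force: 0.0
```

Request:
servo_tool(
  grip=[0,0,0,0],
  travel=[
    [0,0,0],
    [0,0,0],
    [0,0,0],
    [0,0,0],
  ],
  rotation=[
    [0,0,0],
    [0,0,0],
    [0,0,0],
    [0,0,0],
  ],
  newtons=20,
)

```text
time_s: 13.52
tcp_pos: [561.0, -110.8, 100.1]
ee_rot: [2.31, 2.122, 0.005]
wrist_force: [5.6, 1.7, 0.6]
width: 21.4
grasp_force: 23.4
```

```bash
python3 - <<'E'
from h import *
from station import viewer,manip,finder
s=manip.get_state();p=np.array(s["tcp_pos"]);print(p,grip(1.4),s["wrist_force"],s["width"],s["grasp_force"],s["time_s"])
# actual radius/angle of the TCP about the hinge
c=(p-[P[0],P[1],0])@rz(P[2])-[0,-142,80];a=np.arctan2(-c[1],c[2]);r=np.hypot(c[1],c[2]);print(c,a,r)
aa=np.linspace(a,-.02,21)[1:]
plan([(grip(t,r)+rz(P[2])@[c[0],0,0],down(-.081),1) for t in aa])
E
```

```text
[ 560.98237621 -110.84088766  100.11403823] [ 560.43848525 -108.96739021   97.84655   ] [5.60407587 1.6948341  0.57618905] 21.366712780452747 23.4310519695282 13.525
[   0.69369511 -105.29556943   20.11403823] 1.382045718904336 107.1994938242321
20
T [[0.002, 0.0, -0.007], [0.004, 0.0, -0.015], [0.006, 0.0, -0.022], [0.01, 0.0, -0.028], [0.013, 0.0, -0.035], [0.017, 0.0, -0.041], [0.022, 0.0, -0.047], [0.027, 0.0, -0.053], [0.032, 0.0, -0.058], [0.038, 0.0, -0.063], [0.044, 0.0, -0.068], [0.05, 0.0, -0.072], [0.057, 0.0, -0.075], [0.063, 0.0, -0.079], [0.07, 0.0, -0.081], [0.078, 0.0, -0.084], [0.085, 0.0, -0.085], [0.092, 0.0, -0.086], [0.1, 0.0, -0.087], [0.107, 0.0, -0.087]]
Q [[0.3, 0.1, -0.2], [0.3, 0.1, -0.2], [0.3, 0.1, -0.2], [0.3, 0.1, -0.2], [0.3, 0.1, -0.2], [0.3, 0.1, -0.2], [0.3, 0.1, -0.2], [0.3, 0.1, -0.2], [0.3, 0.1, -0.2], [0.3, 0.1, -0.2], [0.3, 0.1, -0.2], [0.3, 0.1, -0.2], [0.3, 0.1, -0.2], [0.3, 0.1, -0.2], [0.3, 0.1, -0.2], [0.3, 0.1, -0.2], [0.3, 0.1, -0.2], [0.3, 0.1, -0.2], [0.3, 0.1, -0.2], [0.3, 0.1, -0.2]]
```

Request:
servo_tool(
  grip=[0,0,0,0,0,0,0,0,0,0],
  travel=[
    [0.002,0,-0.007],
    [0.004,0,-0.015],
    [0.006,0,-0.022],
    [0.01,0,-0.028],
    [0.013,0,-0.035],
    [0.017,0,-0.041],
    [0.022,0,-0.047],
    [0.027,0,-0.053],
    [0.032,0,-0.058],
    [0.038,0,-0.063],
  ],
  rotation=[
    [0,0,0],
    [0,0,0],
    [0,0,0],
    [0,0,0],
    [0,0,0],
    [0,0,0],
    [0,0,0],
    [0,0,0],
    [0,0,0],
    [0,0,0],
  ],
)

```text
time_s: 14.78
tcp_pos: [564.0, -73.6, 162.6]
ee_rot: [2.309, 2.122, 0.003]
wrist_force: [7.9, -3.2, -4.8]
width: 21.2
grasp_force: 23.7
```

Request:
servo_tool(
  grip=[0,0,0,0,0,0,0,0,0,0],
  travel=[
    [0.006,0,-0.005],
    [0.012,0,-0.009],
    [0.019,0,-0.012],
    [0.025,0,-0.016],
    [0.032,0,-0.018],
    [0.04,0,-0.021],
    [0.047,0,-0.022],
    [0.054,0,-0.023],
    [0.062,0,-0.024],
    [0.067,0,-0.024],
  ],
  rotation=[
    [0,0,0],
    [0,0,0],
    [0,0,0],
    [0,0,0],
    [0,0,0],
    [0,0,0],
    [0,0,0],
    [0,0,0],
    [0,0,0],
    [0,0,0],
  ],
)

```text
time_s: 16.02
tcp_pos: [569.5, -7.0, 187.1]
ee_rot: [2.308, 2.122, 0.003]
wrist_force: [4.5, -4.6, 1.8]
width: 21.0
grasp_force: 19.7
```

```bash
python3 - <<'E'
from h import *
from station import viewer,manip,finder
s=manip.get_state();p=np.array(s["tcp_pos"]);print(p,s["wrist_force"],s["width"],s["grasp_force"],s["time_s"])
c=(p-[P[0],P[1],0])@rz(P[2])-[0,-142,80];print(c,np.arctan2(-c[1],c[2]))
m=viewer.camera_model("wrist");im=viewer.snapshot("wrist");cv2.imwrite("pics/w7.png",im)
E
```

```text
[569.50988103  -7.02393579 187.12830315] [ 4.54642426 -4.62381929  1.79379445] 20.9588119588181 19.67048317193985 16.025
[  0.79326005  -1.12903008 107.12830315] 0.010538655535791683
```

View pics/w7.png

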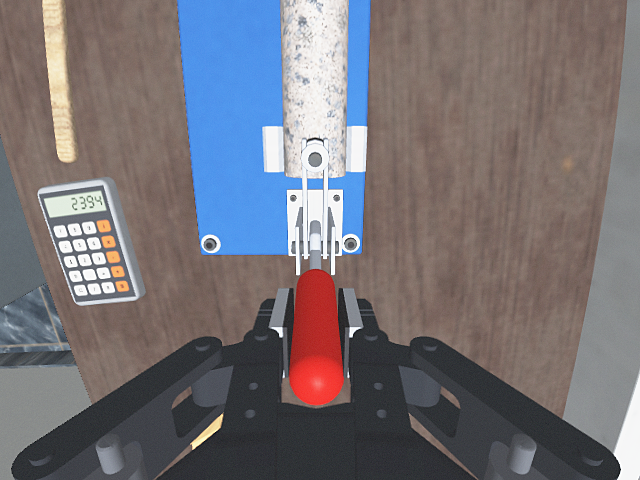

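Request:
servo_tool(
  grip=[0,0,0],
  travel=[
    [0.002,0,0],
    [0.004,0,0],
    [0.005,0,0],
  ],
  rotation=[
    [0,0,0],
    [0,0,0],
    [0,0,0],
  ],
)

```text
time_s: 16.45
tcp_pos: [569.9, -2.2, 187.1]
ee_rot: [2.309, 2.122, 0.003]
wrist_force: [5.2, -3.8, 0.7]
width: 20.5
grasp_force: 19.1
```

Request:
servo_tool(
  grip=[0,0,0],
  travel=[
    [0.002,0,0],
    [0.004,0,0],
    [0.006,0,0],
  ],
  rotation=[
    [0,0,0],
    [0,0,0],
    [0,0,0],
  ],
)

```text
time_s: 16.82
tcp_pos: [570.4, 3.9, 187.0]
ee_rot: [2.309, 2.122, 0.003]
wrist_force: [5.4, -4.8, -0.7]
width: 20.3
grasp_force: 18.4
```

```bash
python3 - <<'E'
from h import *
from station import viewer,manip,finder
s=manip.get_state();print(s["wrist_force"],s["time_s"])
m=viewer.camera_model("wrist");im=viewer.snapshot("wrist");
h=cv2.cvtColor(im,cv2.COLOR_BGR2HSV)
k=cv2.inRange(h,(0,170,60),(6,255,255))|cv2.inRange(h,(172,170,60),(180,255,255))
n,l,st,ce=cv2.connectedComponentsWithStats(k);i=1+st[1:,4].argmax();print(st[i],ce[i])
for a in (-.05,0,.05,.1): print(a,proj(m,[grip(a,r) for r in (45,89,133)]).round().tolist())
cv2.imwrite("pics/w8.png",im)
E
```

```text
[ 5.36672938 -4.81961782 -0.67332764] 16.825
[ 289  280   55  129 5410] [315.62754159 346.66931608]
-0.05 [[315.0, 283.0], [315.0, 316.0], [315.0, 374.0]]
0 [[315.0, 286.0], [315.0, 325.0], [316.0, 389.0]]
0.05 [[315.0, 290.0], [315.0, 332.0], [316.0, 403.0]]
0.1 [[315.0, 293.0], [315.0, 340.0], [316.0, 416.0]]
```

```bash
python3 - <<'E'
from h import *
from station import viewer,manip,finder
m=viewer.camera_model("wrist")
th=np.linspace(0,2*np.pi,60)
for a in (-.05,0,.03,.05,.1):
    X=[]
    for r in list(range(45,123,6))+[122]:
        for t in th: X.append([11*np.cos(t),-142-r*np.sin(a)+11*np.sin(t)*np.cos(a),80+r*np.cos(a)+11*np.sin(t)*np.sin(a)])
    for t in th:
        for q in np.linspace(0,np.pi/2,8): 
            r=122+11*np.sin(q);o=11*np.cos(q);X.append([o*np.cos(t),-142-r*np.sin(a)+o*np.sin(t)*np.cos(a),80+r*np.cos(a)+o*np.sin(t)*np.sin(a)])
    u=proj(m,cradle(P,np.array(X)));hu=cv2.convexHull(u.astype(np.float32));M=cv2.moments(hu);print(a,u.min(0).round(),u.max(0).round(),M["m01"]/M["m00"],cv2.contourArea(hu))
E
```

```text
-0.05 [287. 266.] [344. 387.] 330.2017586734907 5310.523545025848
0 [287. 270.] [343. 400.] 338.9275003663789 5689.545686414
0.03 [288. 272.] [343. 407.] 343.85620735142714 5886.006015677936
0.05 [288. 274.] [343. 412.] 347.03369948813537 6006.2064516264945
0.1 [288. 277.] [343. 423.] 354.524963384695 6265.552560212091
```

View pics/w8.png

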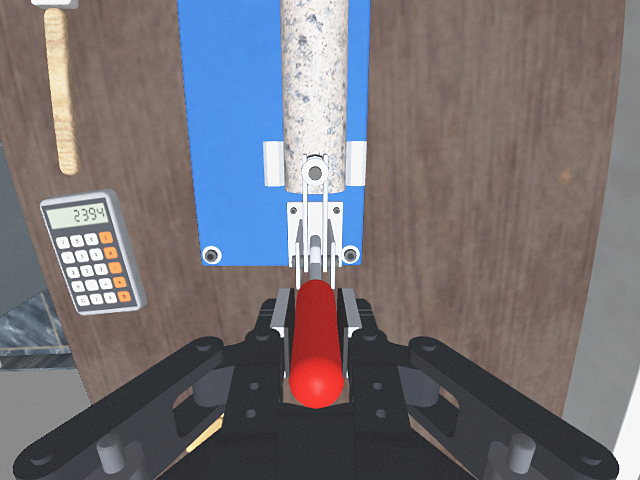

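Request:
servo_tool(
  grip=[0.06,0.06,0.06,0.06,0.0,0.0,0.0,0.0,0.0,0.0],
  travel=[
    [0,0,0],
    [0,0,0],
    [0,0,-0.04],
    [0,0,-0.07],
    [-0.03,0,-0.07],
    [-0.058,0,-0.07],
    [-0.058,0,-0.07],
    [-0.058,0,-0.035],
    [-0.058,0,0],
    [-0.058,0,0],
  ],
  rotation=[
    [0,0,0],
    [0,0,0],
    [0,0,0],
    [0,0,0],
    [0,0,0],
    [0,0,0],
    [0,0,0],
    [0,0,0],
    [0,0,0],
    [0,0,0],
  ],
)

```text
time_s: 18.12
tcp_pos: [560.6, -51.2, 182.8]
ee_rot: [-2.309, -2.122, 0.006]
wrist_force: [0.2, -0.2, -0.1]
width: 0.7
grasp_force: 0.0
```

Request:
servo_tool(
  grip=[0,0,0,0,0,0],
  travel=[
    [0.006,0,0],
    [0.011,0,0],
    [0.014,0,0],
    [0.017,0,0],
    [0.02,0,0],
    [0.022,0,0],
  ],
  rotation=[
    [0,0,0],
    [0,0,0],
    [0,0,0],
    [0,0,0],
    [0,0,0],
    [0,0,0],
  ],
)

```text
time_s: 18.88
tcp_pos: [565.2, -30.7, 185.4]
ee_rot: [2.313, 2.125, -0.001]
wrist_force: [-0.3, -2.2, 1.7]
width: 0.0
grasp_force: 0.7
```

Request:
servo_tool(
  grip=[0,0,0,0],
  travel=[
    [0.001,0,0],
    [0.002,0,0],
    [0.003,0,0],
    [0.003,0,0],
  ],
  rotation=[
    [0,0,0],
    [0,0,0],
    [0,0,0],
    [0,0,0],
  ],
)

```text
time_s: 19.38
tcp_pos: [565.3, -29.8, 185.6]
ee_rot: [2.311, 2.124, -0.004]
wrist_force: [-1.6, -8.8, 2.5]
width: -0.2
grasp_force: 4.1
```

Request:
servo_tool(
  grip=[0,0,0,0,0,0,0,0],
  travel=[
    [0.002,0,0],
    [0.003,0,0],
    [0.003,0,0],
    [-0.01,0,0],
    [-0.015,0,-0.03],
    [-0.015,0,-0.08],
    [-0.015,-0.04,-0.12],
    [-0.015,-0.09,-0.15],
  ],
  rotation=[
    [0,0,0],
    [0,0,0],
    [0,0,0],
    [0,0,0],
    [0,0,0],
    [0,0,0],
    [0,0,0],
    [0,0,0],
  ],
)

```text
time_s: 20.38
tcp_pos: [474.7, -34.9, 336.9]
ee_rot: [2.312, 2.125, 0.003]
wrist_force: [0.1, 0.3, -0.1]
width: -0.4
grasp_force: 0.0
```

```bash
cat >> h.py <<'E'
t=np.radians(33);Zc=np.array([-np.sin(t),0,np.cos(t)])
RH=rz(P[2])@np.c_[[0,1,0],[np.cos(t),0,np.sin(t)],-Zc]
E
python3 - <<'E'
from h import *
from station import viewer,manip
s=manip.get_state();print(s["tcp_pos"])
pre=cradle(P,[np.array([-115,76,229])+85*Zc])[0];print(pre)
mid=cradle(P,[[-170,-30,320]])[0]
plan([(mid,down(-.081),None),(pre,RH,None)])
E
```

```text
[474.65758963 -34.87320055 336.91208779]
[425.68378942 224.50137632 300.28699828]
8
T [[0.037, -0.02, 0.004], [0.074, -0.04, 0.008], [0.111, -0.059, 0.013], [0.148, -0.079, 0.017], [0.175, -0.077, 0.022], [0.201, -0.075, 0.027], [0.228, -0.073, 0.032], [0.254, -0.071, 0.037]]
Q [[0.0, -0.0, -0.1], [0.1, -0.0, -0.1], [0.1, -0.0, -0.2], [0.1, -0.0, -0.2], [-8.1, -0.0, -0.2], [-16.4, -0.0, -0.2], [-24.6, 0.0, -0.2], [-32.9, 0.0, -0.2]]
```

Request:
servo_tool(
  grip=[0,0,0,0,0,0,0,0,0,0],
  travel=[
    [0.037,-0.02,0.004],
    [0.074,-0.04,0.008],
    [0.111,-0.059,0.013],
    [0.148,-0.079,0.017],
    [0.175,-0.077,0.022],
    [0.201,-0.075,0.027],
    [0.228,-0.073,0.032],
    [0.254,-0.071,0.037],
    [0.254,-0.071,0.037],
    [0.254,-0.071,0.037],
  ],
  rotation=[
    [0,0,0],
    [0,0,0],
    [0,0,0],
    [0,0,0],
    [-8,0,0],
    [-16.5,0,0],
    [-24.5,0,0],
    [-33,0,0],
    [-33,0,0],
    [-33,0,0],
  ],
)

```text
time_s: 21.62
tcp_pos: [424.1, 224.6, 297.6]
ee_rot: [1.963, 1.807, 0.533]
wrist_force: [0.0, 0.6, 0.4]
width: -0.4
grasp_force: 0.0
```

```bash
python3 - <<'E'
from h import *
from station import viewer,manip,finder
s=manip.get_state();R=Ro.from_rotvec(s["ee_rot"]).as_matrix();print(s["tcp_pos"],s["time_s"],(RH.T@R).round(3).tolist())
m=viewer.camera_model("wrist");im=viewer.snapshot("wrist")
r=finder.find_in("wrist","hammer_cap");print([(d["location"],d["p"]) for d in r[:2]])
cap=cradle(P,[[-115,76,229]])[0]
q=proj(m,cap)[0];cv2.drawMarker(im,tuple(map(int,q.round())),(0,0,255),0,12);cv2.imwrite("pics/w9.png",im)
print("cap in tool",R.T@(cap-s["tcp_pos"]), "finder", R.T@(np.array(r[0]["location"])-s["tcp_pos"]) if r else 0)
plan([(cap+26*(rz(P[2])@Zc),RH,3)])
E
```

```text
[424.10736618 224.60397732 297.62192575] 21.625 [[1.0, -0.001, -0.001], [0.001, 1.0, -0.002], [0.001, 0.002, 1.0]]
[([479.6, 229.4, 226.7], 0.75)]
cap in tool [ 0.14778122  2.91502502 83.62032021] finder [ 9.40679647  7.57193883 89.36739739]
3
T [[0.0, 0.0, 0.019], [0.0, 0.001, 0.038], [0.001, 0.001, 0.058]]
Q [[-0.0, 0.0, -0.1], [-0.0, 0.1, -0.1], [-0.0, 0.1, -0.2]]
```

View pics/w9.png

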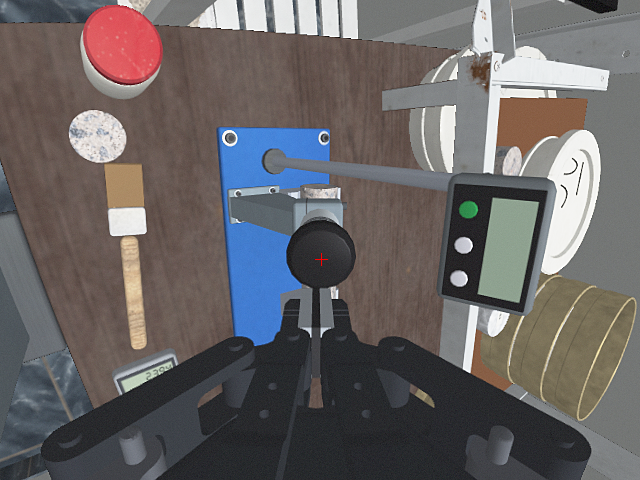

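Request:
servo_tool(
  grip=[0,0,0,0,0,0],
  travel=[
    [0.001,0.003,0.025],
    [0.001,0.003,0.05],
    [0.001,0.003,0.06],
    [0.001,0.003,0.066],
    [0.001,0.003,0.072],
    [0.001,0.003,0.072],
  ],
  rotation=[
    [0,0,0],
    [0,0,0],
    [0,0,0],
    [0,0,0],
    [0,0,0],
    [0,0,0],
  ],
)

```text
time_s: 22.48
tcp_pos: [466.9, 221.4, 239.7]
ee_rot: [1.964, 1.804, 0.534]
wrist_force: [-0.8, -2.1, 2.6]
width: 0.3
grasp_force: 1.2
```

```bash
cat > f.py <<'E'
from h import *
from station import manip
s=manip.get_state();R=Ro.from_rotvec(s["ee_rot"]).as_matrix();cap=cradle(P,[[-115,76,229]])[0]
print("F tool",R.T@s["wrist_force"],"cap rest in tool",R.T@(cap-s["tcp_pos"]),s["time_s"])
E
python3 f.py
```

```text
F tool [-2.1979047   0.8813625  -2.46937683] cap rest in tool [-0.19931    -1.67616826 11.67619105] 22.475
```

Request:
servo_tool(
  grip=[0,0,0,0,0,0],
  travel=[
    [0,-0.001,0.01],
    [0,-0.001,0.02],
    [0,-0.001,0.03],
    [0,-0.001,0.04],
    [0,-0.001,0.048],
    [0,-0.001,0.05],
  ],
  rotation=[
    [0,0,0],
    [0,0,0],
    [0,0,0],
    [0,0,0],
    [0,0,0],
    [0,0,0],
  ],
)

```text
time_s: 23.22
tcp_pos: [494.1, 219.8, 197.1]
ee_rot: [1.963, 1.804, 0.536]
wrist_force: [-6.1, -0.2, 12.3]
width: -0.2
grasp_force: 6.5
```

```bash
python3 f.py
```

```text
F tool [ -0.66005504   1.62791063 -13.65154607] cap rest in tool [ -0.93983675  -1.26263335 -38.85941313] 23.225
```

Request:
servo_tool(
  grip=[0,0,0,0,0],
  travel=[
    [0,0,0.003],
    [0,0,0.005],
    [0,0,0.006],
    [0,0,0.007],
    [0,0,0.007],
  ],
  rotation=[
    [0,0,0],
    [0,0,0],
    [0,0,0],
    [0,0,0],
    [0,0,0],
  ],
)

```text
time_s: 23.85
tcp_pos: [496.7, 219.7, 193.1]
ee_rot: [1.962, 1.804, 0.539]
wrist_force: [-23.3, 0.1, 33.4]
width: -0.2
grasp_force: 20.4
```

```bash
python3 f.py
```

```text
F tool [ -1.77655707  -1.16759899 -40.61663821] cap rest in tool [ -0.92249489  -1.1961675  -43.70738783] 23.85
```

Request:
servo_tool(
  grip=[0,0,0,0,0,0,0,0,0],
  travel=[
    [0,0,-0.01],
    [0,0,-0.022],
    [0,0,-0.034],
    [0,0,-0.046],
    [0,0,-0.058],
    [0,0,-0.07],
    [0,0,-0.1],
    [0,0,-0.14],
    [0,0,-0.14],
  ],
  rotation=[
    [0,0,0],
    [0,0,0],
    [0,0,0],
    [0,0,0],
    [0,0,0],
    [0,0,0],
    [0,0,0],
    [0,0,0],
    [0,0,0],
  ],
)

```text
time_s: 24.98
tcp_pos: [420.5, 226.1, 310.8]
ee_rot: [1.963, 1.804, 0.539]
wrist_force: [1.0, 0.1, -0.0]
width: -0.0
grasp_force: 0.0
```

```bash
python3 f.py; python3 - <<'E'
from h import *
from station import viewer
m=viewer.camera_model("scene");im=viewer.snapshot("scene")
t=viewer.snapshot("top");w=viewer.snapshot("wrist")
a=cv2.resize(im[190:390,240:400],(400,500),interpolation=cv2.INTER_CUBIC);b=cv2.resize(w,(400,300))
c=cv2.resize(t[200:280,205:365],(400,200),interpolation=cv2.INTER_CUBIC)
cv2.imwrite("pics/f.png",np.hstack([a,np.vstack([b,c])]))
for n,i,o in(("s",im,"scene"),("t",t,"top")):
    m=viewer.camera_model(o)
    for aa in (0,.03,.1): print(o,aa,proj(m,[grip(aa,r) for r in (45,133)]).round(1).tolist())
E
```

```text
F tool [0.16961015 0.80972293 0.54530832] cap rest in tool [-1.24033263 -1.49195206 96.71043967] 24.975
scene 0 [[297.1, 246.7], [296.1, 229.6]]
scene 0.03 [[297.2, 246.3], [296.4, 228.2]]
scene 0.1 [[297.4, 245.3], [297.2, 225.2]]
top 0 [[327.5, 232.4], [328.0, 228.6]]
top 0.03 [[328.0, 232.4], [329.6, 228.7]]
top 0.1 [[329.2, 232.5], [333.1, 229.0]]
```

View pics/f.png

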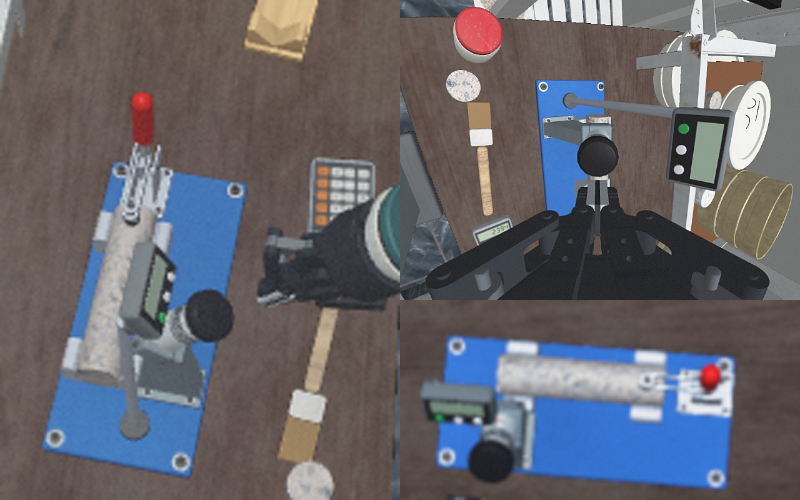

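The picture shows the core in both V-blocks, the clamp arm on it with the handle upright (about 0.02 rad), the hammer back at rest, and the gripper clear.

```bash
python3 -c "
from station import manip
print(manip.sign_off())"
```

```text
the job is handed in; nothing more can be done
None
```

The rebound test is done and handed in: the core is clamped in the cradle, centred to within about 2 mm, the hammer was pushed fully home (about 62 mm) and sprang back, the bystanders were not touched, and it took about 25 s.

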